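# Lay the guest book down on the writing pad

## Robot

A 7-joint arm with a two-finger parallel gripper is mounted at the origin on the work surface. World frame = base frame: x ahead of the robot, y to its left, z up, the work surface at z = 0. Lengths are in m, angles in rad, forces in N, time in s.
With the tool pointing down it reaches from about 0.4 to 0.875 m from the base axis. Payload 19.3 kg.
Tool frame: the origin (TCP) lies midway between the tips of the shut fingers; the grasp point (between the pads) lies 19 mm behind it; z points along the fingers, y is the line along which they close (so a half turn about z gives the same grasp; the last joint's range is limited). The gripper opens to 85 mm and grips with 20 to 120 N. Pads are 22 mm wide; open, the fingers measure 114 mm over their backs; the gripper's body (76 mm by 85 mm) begins 54 mm behind the grasp point. The pads swing forward as they close: fully open they stand 13 mm farther back than shut.
Start: joints at [-1.315, 0.521, -0.036, 1.599, 0.021, 1.021, -0.113], TCP at [0.2, 0.592, 0.231] pointing down, gripper open.
Joint ranges: [-2.91, 2.91], [-0.3, 2.13], [-1.5, 1.42], [0.17, 2.43], [-1.26, 4.41], [0.16, 1.93], [-2.52, 2.52]. Speed limits (rad/s): [1.89, 1.89, 2.39, 2.39, 3.01, 3.01, 3.01].

## Interface

Orientations are given as [roll, pitch, yaw] about the fixed x, y, z axes, in that order (R = Rz(yaw) Ry(pitch) Rx(roll)).
In Python, from workcell import bot gives the robot as it stands.
- The arm moves only by the tool drive_effector, called after "Call:" in YAML: its name, and indented under it one key for each argument. Schema: {"type":"object","properties":{"steps":{"type":"object","properties":{"plan":{"type":"array","items":{"type":"array","items":{"type":"number"},"minItems":7,"maxItems":7},"minItems":1,"maxItems":5}},"additionalProperties":false,"required":["plan"]},"force":{"type":"number"},"only":{"type":"string"},"quiet":{"type":"boolean"},"lines":{"type":"string"}},"required":["steps"],"additionalProperties":false}. steps is an object whose key "plan" holds a list of rows, 1 to 5 of them, each of 7 numbers: the finger opening in m, then dx, dy, dz in units of 25 mm, then a rotation vector rx, ry, rz in units of 0.2 rad; each row is the pose to reach, as a shift and turn from the pose commanded when the call began, along the tool's axes at that moment; what a row does not reach only later rows make up. A row lasts 1/8 s, in which the tool goes at most 0.0625 m and 0.188 rad, less where a joint would pass 70% of its speed; a pose out of reach is approached as far as the arm can. The fingers move at their own pace and stop on an object; force is the grip in N (left out, the last holds). Time passes only in rows, so rows that do not move let the fingers close. The tool returns the time, the measured TCP pose, the force, the opening and the grip force at its end. only (a regular expression) keeps the lines of the reply that match it, lines (a string "A,B") keeps lines A to B, and quiet returns only ok. Input that does not fit is refused with a message, and nothing moves.
- bot.observe(): the state, without advancing time (a new reading comes with each control period).
- bot.grab_frame(name): name is "side" or "top"; returns the picture (384x512x3 uint8, blue, green, red); there is no depth.
- bot.calibration(name): a dict with "vfov" (degrees; the focal length in pixels is half the picture's height over the tangent of half this angle, whatever the lens; pixels are square), "cx", "cy" (the principal point, pixels), "eye" and "attitude" of the camera in the world. Camera axes: x right, y down, z forward; pixel columns grow to the right and rows downward; lengths in m; the calibration is good to about 2 mm. A picture is of the moment at which its call begins. calibration takes no time and is no camera call.
- bot.job_done(): hands the job in; it is judged then, once.
The state is a dict: "clock": time; "qpos": joint angles; "qd": joint speeds; "joint_efforts": joint torques, N m; "position": TCP position; "tool_rot": TCP orientation; "force": force on the tool from outside, world axes, zero at the start; "moment": the same for the moment, N m; "grip_width": finger opening in m; "finger_force": force on a finger pad.
Only numpy, scipy, OpenCV 4.12 (cv2) and the standard library are available. Lean on these libraries where they do the work, as an engineer would, in place of code of your own. Each camera call takes 0.05 s, during which the arm holds its last target. There are 200 camera calls.

## Task

The guest book stands on edge at one end of the leather writing pad: first push the copper pot off the pad onto the bare counter, keeping it upright, then tip the book over by pushing it near the top so that it falls across the pad and lies flat with all of it on the pad. Neither the pot nor the book may be lifted off the surface, and everything else stays where it stands.

Things in the scene. Friction and masses are not known exactly. Their poses are not given: they have to be found in the camera images.
- pad: Flat black leather writing pad with small brass corners, fixed, 210 mm along its own x by 330 mm along its own y, 2 mm thick. Origin: centre of its underside, on the counter; z up, x roughly away from the robot (turned up to 0.3 rad). The book stands at one y end of it and the key stand at the other; which is at which end varies.
- book: Closed hardback guest book, brown, rigid, loose, 0.5 to 0.85 kg, standing on its lower edge on the pad near one y end of the pad: 140 mm wide (its x), 40 mm thick (its y), 190 mm tall (its z). Its covers face +y and -y, within 0.1 rad of the pad's y. Origin: centre of its lower edge face (140 x 40 mm), 2 mm above the counter at the start.
- book_center (a point): Centre of the book, 95 mm along its z from its origin: 97 mm above the counter while it stands, 22 mm when flat on the pad. Pushed squarely on its outer cover 165 mm above the counter, the book tips about its lower edge without sliding; when the contact has moved about 40 mm it falls by itself towards the pad's middle, where it fits once the pot is gone.
- book_foot_a (a point): Book's lower edge face, mid-thickness, at the book's x = -70 mm (corner of the book's mid-plane).
- book_foot_b (a point): Book's lower edge face, mid-thickness, at the book's x = +70 mm.
- book_head_a (a point): Book's upper edge face, mid-thickness, at the book's x = -70 mm.
- book_head_b (a point): Book's upper edge face, mid-thickness, at the book's x = +70 mm.
- pot: Small open copper pot, loose, 0.25 to 0.5 kg, round, no handles: foot 72 mm, straight wall 84 mm, rim 88 mm across, 58 mm tall, wall 3 mm. Near the pad's middle. Origin: centre of its underside, z up. It slides upright when pushed 10 to 20 mm above the counter. The counter past the pad's far (+x) edge is bare for 110 mm or more.
- key_stand: Dark wooden slotted stand with three upright brass keys fixed in it (one rigid loose piece, 0.7 kg): block 120 mm along its x, 56 mm along its y, 50 mm tall, keys to 115 mm. Stands at the pad's other y end, long side parallel to the pad's x. Origin: centre of its underside. Must stay.
- bottle: Tall green glass bottle, 74 mm diameter, 290 mm tall, right of the pad. Origin: centre of its underside. Must stay.
- tankard: Pewter tankard, 90 mm diameter, 120 mm tall, with a side handle, left of the pad, further away. Origin: centre of its underside. Must stay.
- doorstop: Horseshoe-shaped black iron doorstop lying flat, about 130 mm wide and 150 mm long, 24 mm high, right of the pad. Origin: on the counter, centre of the horseshoe's curve. Must stay.
- bell: Brass counter bell on a round wooden base, 90 mm diameter, 54 mm tall, left of the pad. Origin: centre of its underside. Must stay.

How it is judged:
On the way, in this order (a step that is already met when the one before it is completed fails the run):
1. the pot stands upright on the bare counter, wholly off the pad, while the book still stands ((x of pot in the frame of pad above 0.142 m or x of pot in the frame of pad below -0.142 m or y of pot in the frame of pad above 0.202 m or y of pot in the frame of pad below -0.202 m) and height (world z) of pot below 0.006 m and angle between each of pot, book's own z axis and vertical below 0.1 rad), for 0.2 s.
2. the book lies flat with all of it on the pad ((angle between book's own y axis and vertical below 0.08 rad or angle between book's own y axis and vertical above 3.0616 rad) and height (world z) of book_center below 0.03 m and x of book_foot_a in the frame of pad between -0.108 and 0.108 m and y of book_foot_a in the frame of pad between -0.168 and 0.168 m and x of book_foot_b in the frame of pad between -0.108 and 0.108 m and y of book_foot_b in the frame of pad between -0.168 and 0.168 m and x of book_head_a in the frame of pad between -0.108 and 0.108 m and y of book_head_a in the frame of pad between -0.168 and 0.168 m and x of book_head_b in the frame of pad between -0.108 and 0.108 m and y of book_head_b in the frame of pad between -0.168 and 0.168 m), for 0.2 s.
At the end, for the whole second after the job is handed in: The book rests flat on a cover (0.08 rad, centre under 30 mm), its four mid-plane corners within the pad (3 mm over allowed); the pot rests upright on the counter wholly off the pad; key stand, bottle, tankard, doorstop and bell are within 15 mm of their starts (all of step 2 and (x of pot in the frame of pad above 0.142 m or x of pot in the frame of pad below -0.142 m or y of pot in the frame of pad above 0.202 m or y of pot in the frame of pad below -0.202 m) and height (world z) of pot below 0.006 m and angle between pot's own z axis and vertical below 0.1 rad and linear speed of each of book, pot below 0.02 m/s and distance of each of key_stand, bottle, tankard, doorstop, bell from where it was at the start of the episode below 0.015 m and angle between each of key_stand, bottle, tankard, doorstop, bell's own z axis and vertical below 0.2 rad); the robot touches nothing.
It fails at once if the pot is lifted (height (world z) of pot above 0.025 m).
It fails at once if the pot is tipped over (angle between pot's own z axis and vertical above 0.6 rad).
It fails at once if the book is lifted (height (world z) of book_center above 0.12 m).
It fails at once if a bystander is moved or tipped (distance of any of key_stand, bottle, tankard, doorstop, bell from where it was at the start of the episode above 0.02 m or angle between any of key_stand, bottle, tankard, doorstop, bell's own z axis and vertical above 0.3 rad).
It also fails if it takes over 48 s, if anything falls off the work surface, if the arm or the gripper's body presses on something with over 40 N, if the wrist force passes 120 N, or if a joint passes its speed limit or range.

## Working session

There is one attempt and no reset: what is moved stays moved. The work goes in short steps, Python scripts to look and compute and a tool call to move; the robot and the scene stay as the last step left them, time stands still between calls to the robot, and variables do not carry over. Pictures are saved under pics/ and viewed, at most 10 in all, crops included, and the job is handed in when it is done.

```bash
ls; mkdir -p pics; python3 - <<'E'
from workcell import bot
import cv2
print(bot.observe())
for n in("side","top"):
    cv2.imwrite(f"pics/{n}0.png",bot.grab_frame(n)); print(n,bot.calibration(n))
E
```

```text
pics
workcell.py
{'clock': 0.0, 'qpos': array([-1.31519084,  0.5219859 , -0.03633614,  1.59998156,  0.02119853,
        1.02111694, -0.11277002]), 'qd': array([ 9.37536743e-04,  5.11629577e-04, -2.03935891e-03, -8.93339981e-05,
       -5.45273720e-05,  1.10249980e-03,  7.47992643e-04]), 'joint_efforts': array([ 8.36586732e-04, -9.27112126e+01,  1.98036902e+00, -3.69932449e+01,
        1.78753672e-02,  8.10277619e-03, -1.23257496e-05]), 'position': array([0.19996888, 0.59179859, 0.23075263]), 'tool_rot': array([-3.14048830e+00,  7.36341138e-05,  2.81581355e+00]), 'force': array([ 0.38239007,  0.00313864, -0.60665453]), 'moment': array([-0.01467805,  0.01198751, -0.00621313]), 'finger_force': 0.0, 'grip_width': 0.08549920589392428}
side {'vfov': 44.27290034356001, 'cx': 255.6790116712756, 'cy': 189.59397793852787, 'eye': array([ 0.23089206, -1.01823075,  0.77746906]), 'attitude': array([-2.1220956 , -0.01487294, -0.27199418])}
top {'vfov': 53.1593326970459, 'cx': 254.37350527276533, 'cy': 192.46459609581885, 'eye': array([0.29914099, 0.01865155, 1.17016204]), 'attitude': array([-2.90960191,  0.00480462, -1.58977942])}
```

View pics/top0.png

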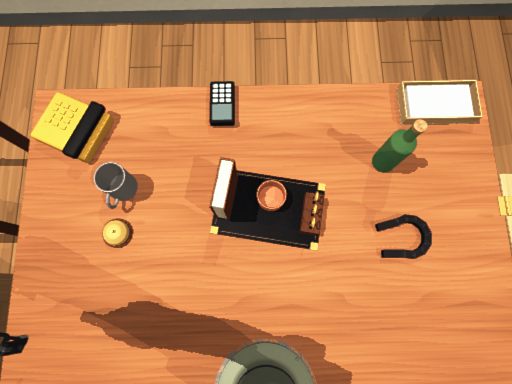

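View pics/side0.png

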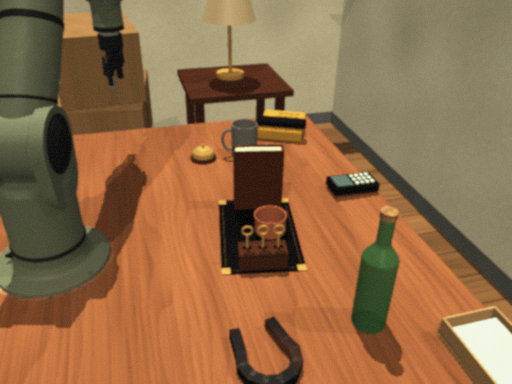

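The top view shows x upward and y to the left. The pad spans about (214,230), (315,245) and (321,187), with the book at its left (+y) end near (224,188), the pot at (271,195) and the key stand at (312,213). The side view confirms this: book at (258,177), pot at (269,218), key stand in front at (263,250).

```bash
cat > h.py <<'E'
from workcell import bot
import numpy as np, cv2
from scipy.spatial.transform import Rotation as Ro
def cam(n):
    c=bot.calibration(n); f=192/np.tan(np.radians(c['vfov'])/2)
    return c,f,Ro.from_euler('xyz',c['attitude']).as_matrix()
def ray(n,p,z):
    c,f,R=cam(n); d=R@np.array([(p[0]-c['cx'])/f,(p[1]-c['cy'])/f,1]); e=np.array(c['eye'])
    return e+d*(z-e[2])/d[2]
def proj(n,P):
    c,f,R=cam(n); q=R.T@(np.array(P)-c['eye']); return np.array([c['cx']+f*q[0]/q[2],c['cy']+f*q[1]/q[2]])
def blobs(im,lo,hi,roi,mn=8):
    x0,y0,x1,y1=roi; m=np.zeros(im.shape[:2],np.uint8)
    m[y0:y1,x0:x1]=cv2.inRange(cv2.cvtColor(im,cv2.COLOR_BGR2HSV),lo,hi)[y0:y1,x0:x1]
    cs,_=cv2.findContours(m,cv2.RETR_EXTERNAL,cv2.CHAIN_APPROX_NONE)
    return m,[c for c in cs if cv2.contourArea(c)>=mn]
E
python3 - <<'E'
from h import *
im=cv2.imread('pics/top0.png'); s=cv2.imread('pics/side0.png')
print('HSV', [cv2.cvtColor(im,cv2.COLOR_BGR2HSV)[y,x].tolist() for x,y in((214,230),(271,197),(262,190),(226,188),(250,225),(285,205))])
# brass corners
for n,i,r in(('top',im,(200,150,340,260)),('side',s,(210,190,315,280))):
    m,b=blobs(i,(18,120,120),(32,255,255),r,3)
    for c in b:
        M=c.reshape(-1,2); ctr=M.mean(0); print(n,'brass',ctr.round(1),cv2.boundingRect(c),cv2.contourArea(c),ray(n,ctr,0.002)[:2].round(4))
# book top (white)
m,b=blobs(im,(0,0,170),(40,70,255),(205,150,245,235),20)
for c in b:
    q=cv2.boxPoints(cv2.minAreaRect(c)); print('booktop',q.round(1).tolist(),[ray('top',p,.192)[:2].round(4).tolist() for p in q])
# black pad
m,b=blobs(im,(0,0,0),(180,255,40),(200,150,340,260),200)
for c in b: print('pad',cv2.contourArea(c),cv2.approxPolyDP(c,3,True).reshape(-1,2).tolist())
cv2.imwrite('pics/crop.png',np.hstack([cv2.resize(im[150:260,200:335],None,fx=3,fy=3,interpolation=cv2.INTER_CUBIC),cv2.resize(s[140:280,205:315],None,fx=2.357,fy=2.357)[:330]]))
E
```

```text
HSV [[27, 123, 253], [13, 143, 252], [9, 170, 190], [30, 19, 255], [6, 34, 38], [150, 34, 15]]
top brass [313.9 245.9] (310, 242, 8, 8) 40.0 [ 0.4054 -0.158 ]
top brass [213.9 229.5] (210, 226, 9, 8) 45.0 [0.4614 0.145 ]
top brass [313.  221.8] (311, 218, 4, 9) 11.5 [ 0.4791 -0.1592]
top brass [314.7 208.5] (313, 205, 4, 8) 10.0 [ 0.5204 -0.1666]
top brass [316.1 196. ] (315, 192, 3, 9) 7.0 [ 0.56   -0.1733]
top brass [321.4 186.5] (318, 183, 8, 8) 40.0 [ 0.5902 -0.1915]
side brass [225.8 270.5] (221, 267, 10, 7) 41.5 [ 0.4081 -0.153 ]
side brass [300.7 266.8] (297, 264, 10, 7) 39.0 [ 0.591  -0.1864]
side brass [248.  233.6] (245, 232, 7, 4) 3.0 [ 0.4991 -0.0218]
side brass [247.6 226.7] (243, 225, 9, 5) 6.5 [0.5063 0.0094]
side brass [222.2 202.4] (219, 201, 7, 4) 16.5 [0.4638 0.1479]
side brass [284.6 200.1] (282, 198, 6, 5) 13.0 [0.6497 0.1136]
booktop [[210.6999969482422, 205.5], [220.6999969482422, 159.0], [232.5, 161.5], [222.60000610351562, 208.0]] [[0.4977, 0.133], [0.624, 0.1073], [0.6163, 0.0757], [0.4904, 0.1023]]
pad 3207.5 [[237, 171], [316, 185], [280, 181], [287, 189], [287, 199], [278, 210], [268, 212], [255, 197], [257, 186], [266, 179], [238, 175], [229, 220], [239, 227], [234, 231], [308, 245], [233, 235], [305, 247], [311, 240], [317, 241], [317, 235], [315, 240], [313, 235], [298, 232], [303, 194], [314, 192], [316, 184]]
```

View pics/crop.png

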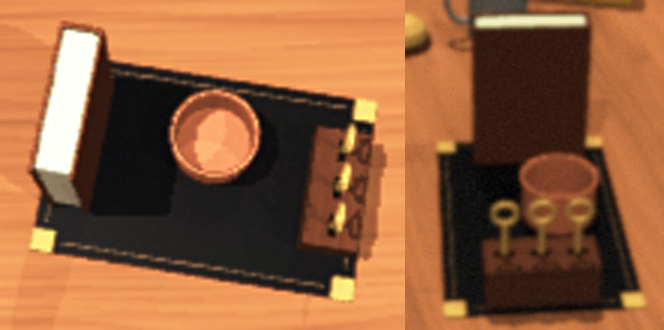

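The crop shows the pot rim centred near (272,195) in the top view. The white top of the book runs from (222,158) to (225,218), with its near end in shadow. The brass corners agree with the 210 x 330 mm pad.

```bash
python3 - <<'E'
from h import *
im=cv2.imread('pics/top0.png'); s=cv2.imread('pics/side0.png')
C=np.array([[.4065,-.1555],[.4626,.1465],[.5906,-.189],[.6497,.1136]]); c=C.mean(0)
yaw=np.arctan2(*( (C[2]+C[3]-C[0]-C[1])[::-1])); R=np.array([[np.cos(yaw),-np.sin(yaw)],[np.sin(yaw),np.cos(yaw)]])
print('pad',c,yaw,((C-c)@R).round(4).tolist())
m,b=blobs(im,(0,0,75),(60,90,255),(205,150,245,225),40)
for k in b:
    q=cv2.boxPoints(cv2.minAreaRect(k)); w=np.array([ray('top',p,.192)[:2] for p in q]); print('booktop',q.round(1).tolist(),w.round(4).tolist(),'padframe',((w-c)@R).round(4).tolist(),((w.mean(0)-c)@R).round(4))
m,b=blobs(im,(0,60,90),(20,255,255),(250,174,296,216),40)
for k in b:
    (x,y),(a,bb),t=cv2.fitEllipse(cv2.convexHull(k)); w=ray('top',(x,y),.058)[:2]
    e=[ray('top',(x+dx,y),.058)[:2] for dx in(-a/2,a/2)]
    print('pot',x,y,a,bb,w,'padframe',(w-c)@R,'diam',np.linalg.norm(e[1]-e[0]))
m,b=blobs(s,(0,60,60),(20,255,255),(250,200,290,225),40)
for k in b: print('side pot',cv2.boundingRect(k), proj('side',[*w,.058]))
# bottom of book side view: predicted
E
```

```text
pad [ 0.52735 -0.0211 ] -0.1770072076685534 [[-0.0953, -0.1536], [-0.0933, 0.1536], [0.0918, -0.1541], [0.0967, 0.1541]]
booktop [[209.8000030517578, 216.3000030517578], [216.0, 158.8000030517578], [232.3000030517578, 160.60000610351562], [226.0, 218.10000610351562]] [[0.4693, 0.1354], [0.6249, 0.1198], [0.619, 0.0764], [0.4638, 0.0935]] padframe [[-0.0847, 0.1438], [0.0712, 0.1558], [0.0731, 0.1121], [-0.0827, 0.1016]] [-0.0058  0.1283]
pot 271.3659973144531 194.2213134765625 29.879552841186523 32.723140716552734 [ 0.55555593 -0.0314182 ] padframe [ 0.02958209 -0.00519036] diam 0.0888448461581698
pot 273.3658142089844 173.1901092529297 5.461620330810547 108.32311248779297 [ 0.62044924 -0.03933748] padframe [ 0.09485591 -0.0015592 ] diam 0.016451598182543284
side pot (253, 204, 36, 21) [293.41382111 213.94381988]
```

```bash
cat >> h.py <<'E'
PC=np.array([.52735,-.0211]); PY=-.178
def pw(x,y): return PC+np.array([np.cos(PY)*x-np.sin(PY)*y,np.sin(PY)*x+np.cos(PY)*y])
def wp(w): d=np.array(w)[:2]-PC; return np.array([np.cos(PY)*d[0]+np.sin(PY)*d[1],-np.sin(PY)*d[0]+np.cos(PY)*d[1]])
def shift(x,y,z,rpy=(np.pi,0,np.pi+PY)):
    "tool-axes shift and turn to the pad-frame point x,y at height z"
    o=bot.observe(); T=Ro.from_euler('xyz',o['tool_rot'])
    d=T.inv().apply(np.array([*pw(x,y),z])-o['position']); r=(T.inv()*Ro.from_euler('xyz',rpy)).as_rotvec()
    print('clock',round(o['clock'],2),'at pad',wp(o['position']).round(4),'z',o['position'][2].round(4),'shift',d.round(4),'turn',r.round(4))
E
python3 -c "
from h import *
shift(-.04,-.005,.25)"
```

```text
clock 0.1 at pad [-0.4307  0.5453] z 0.2308 shift [-0.4675 -0.4867 -0.0187] turn [-0.001   0.     -0.1479]
```

The rows are not in the units I measure in: shifts go in units of 25 mm and turns go in units of 0.2 rad. I convert before sending: -0.487 m is -19.48, -0.467 m is -18.68, -0.148 rad is -0.74.

Call:
drive_effector:
  steps: {"plan": [[0.05,-18.68,-19.48,-0.76,0,0,-0.74],[0.05,-18.68,-19.48,-0.76,0,0,-0.74],[0.05,-18.68,-19.48,-0.76,0,0,-0.74],[0.05,-18.68,-19.48,-0.76,0,0,-0.74],[0.05,-18.68,-19.48,-0.76,0,0,-0.74]]}

```text
clock: 0.72
position: [0.3332, 0.3073, 0.2401]
tool_rot: [-3.142, 0.0, 2.964]
force: [1.2, 0.1, 0.3]
grip_width: 0.0503
finger_force: 0.0
```

```bash
python3 -c "
from h import *
shift(-.04,-.005,.25)"
```

```text
clock 0.72 at pad [-0.2492  0.2888] z 0.2401 shift [-0.2092 -0.2938 -0.0099] turn [-0.      0.      0.0002]
```

To row units: -0.294 m is -11.76, -0.209 m is -8.36.

Call:
drive_effector:
  steps: {"plan": [[0.05,-8.36,-11.76,-0.4,0,0,0],[0.05,-8.36,-11.76,-0.4,0,0,0],[0.05,-8.36,-11.76,-0.4,0,0,0],[0.05,-8.36,-11.76,-0.4,0,0,0],[0.05,-8.36,-11.76,-0.4,0,0,0]]}

```text
clock: 1.35
position: [0.4663, 0.0248, 0.2489]
tool_rot: [3.141, 0.0, 2.964]
force: [1.9, 1.0, 0.8]
grip_width: 0.0501
finger_force: 0.0
```

```bash
python3 -c "
from h import *
shift(-.04,-.005,.25)"
```

```text
clock 1.35 at pad [-0.0682  0.0344] z 0.2489 shift [-0.0282 -0.0394 -0.0011] turn [0.0002 0.0002 0.0005]
```

To row units: 0.1 m is 4, 0.05 m is 2, -0.3 rad is -1.5.

Call:
drive_effector:
  steps: {"plan": [[0.05,-0.92,-1.576,0,0,-0.75,0],[0.05,-0.92,-1.576,2,0,-1.5,0],[0.05,-0.92,-1.576,4,0,-1.5,0],[0.05,-0.92,-1.576,6,0,-1.5,0],[0.05,-0.92,-1.576,6,0,-1.5,0]]}

```text
clock: 1.98
position: [0.4807, -0.0231, 0.1131]
tool_rot: [-3.117, 0.299, 2.966]
force: [0.8, -0.6, 0.2]
grip_width: 0.0503
finger_force: 0.0
```

```bash
cat >> h.py <<'E'
TILT=(Ro.from_euler('xyz',(np.pi,0,np.pi+PY))*Ro.from_rotvec([0,-.3,0])).as_euler('xyz')
E
python3 -c "
from h import *
shift(-.045,-.005,.010,TILT)
for n in('side','top'): cv2.imwrite(f'pics/{n}1.png',bot.grab_frame(n))
a=cv2.imread('pics/side1.png')[130:290,190:330];b=cv2.imread('pics/top1.png')[130:290,190:330]
cv2.imwrite('pics/v1.png',cv2.resize(np.hstack([a,b]),None,fx=2.8,fy=2.8))"
```

```text
clock 1.98 at pad [-0.0456 -0.0102] z 0.1131 shift [0.0298 0.0077 0.0986] turn [-0.024  -0.001   0.0025]
```

View pics/v1.png

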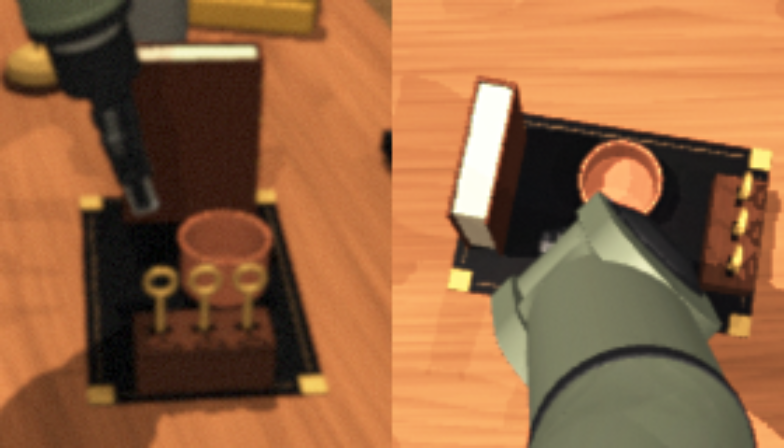

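The tool leans back behind the pot with its fingertips leading and is clear of the book and the keys. The book's top is now fully lit, so I'll lower the tool and measure the book again.

To row units: 0.024 m is 0.96, 0.0986 m is 3.944, -0.024 rad is -0.12.

Call:
drive_effector:
  steps: {"plan": [[0.05,0.4,0.24,1.6,-0.12,0,0],[0.05,0.96,0.28,3.2,-0.12,0,0],[0.05,1.192,0.308,3.944,-0.12,0,0],[0.05,1.192,0.308,3.944,-0.12,0,0]]}

```text
clock: 2.58
position: [0.4795, -0.0343, 0.0422]
tool_rot: [-3.086, 0.291, 2.974]
force: [0.1, -1.2, 0.1]
grip_width: 0.05
finger_force: 0.0
```

```bash
python3 -c "
from h import *
shift(.115,-.005,.012,TILT)
im=cv2.imread('pics/top1.png')
m,b=blobs(im,(0,0,150),(60,80,255),(205,145,245,225),40)
for k in b:
    q=cv2.boxPoints(cv2.minAreaRect(k)); w=np.array([wp(ray('top',p,.192)) for p in q]); print(q.round(1).tolist(),w.round(4).tolist(),w.mean(0))"
```

```text
clock 2.58 at pad [-0.0448 -0.0215] z 0.0422 shift [-0.1445  0.019   0.0739] turn [-0.0522 -0.0083  0.0098]
[[210.6999969482422, 205.89999389648438], [220.5, 158.8000030517578], [232.5, 161.3000030517578], [222.6999969482422, 208.39999389648438]] [[-0.0575, 0.1463], [0.0729, 0.144], [0.071, 0.1111], [-0.0591, 0.1144]] [0.00683657 0.12895065]
```

```bash
python3 -c "
from h import *
print(bot.observe()['qpos'].round(3))"
```

```text
[-0.022  0.573 -0.161  2.328  1.646  0.229 -0.369]
```
J6 near 0.16 (0.229), J5 1.646: wrist near singularity (J6≈0 singular); tilt drives J6 down. Tool down at this radius: j6 = ... start radius .625 → j6 1.02. At radius 0.48, z small: j2+j4... j6 = something; tilt backward (0.3) decreases j6. So tilting is limited near base. As pushing goes outward, it gets better. Alternative: rotate so tool tilts with less: 0.15 tilt. j6 at vertical would be ~0.5? With tilt .3 →~.23. Now J5 flipped to 1.6 since near singularity. With tilt .13 would be better. Or use a different approach: hand yawed 90°, side push? Alternative: tilt arises also by different means: the opposite yaw (half turn) is same geometry. Alternatively vertical tool but push with the inside: lower one finger inside the pot? pushing on the far... no: pushing from inside the pot at the far wall at low height! Finger inside pot (78 mm inside dia), contact inner wall... straight wall taper: the foot 72 to 84—inside at low height smaller radius so contact is low. Hmm, but closed fingers inside open pot pushing +x wall interior: stable (caging!), the contact at the lowest place where wall narrower... Wall inner slopes outwards, vertical finger contact at tip. With tip at z .015 contact at low height. Caged pot. Great, robust. But the floor thickness ~3mm? z .014 tip. And lifting risk: on exit vertical no friction if backed off. Force on base: fine. However "slides upright when pushed 10 to 20 mm above the counter" works both. Reach at .555+ vertical: j6 good too.

Joint 6 is close to its limit when the tool leans back at this short radius. I'll go back up and push from inside the open pot with shut fingers instead. That makes low contact and cages the pot.

```bash
python3 -c "
from h import *
shift(-.045,-.005,.16)"
```

```text
clock 2.58 at pad [-0.0448 -0.0215] z 0.0422 shift [-0.0338  0.0102 -0.1136] turn [-0.0533  0.2917  0.0019]
```

Call:
drive_effector:
  steps: {"plan": [[0,-0.56,0.16,-1.8,-0.05,0.25,0],[0,-1.12,0.32,-3.6,-0.15,1,0],[0,-1.352,0.408,-4.544,-0.2665,1.4585,0],[0,-1.352,0.408,-4.544,-0.2665,1.4585,0],[0,-1.352,0.408,-4.544,-0.2665,1.4585,0]]}

```text
clock: 3.2
position: [0.4817, -0.0197, 0.1555]
tool_rot: [-3.134, 0.008, 2.964]
force: [-0.3, -0.8, -1.2]
grip_width: -0.0001
finger_force: 0.0
```

```bash
python3 -c "
from h import *
shift(.030,-.005,.13); print(bot.observe()['qpos'].round(2))"
```

```text
clock 3.2 at pad [-0.0452 -0.0068] z 0.1555 shift [-0.075   0.0019  0.0261] turn [-0.0076  0.0079  0.0005]
[ 0.34  0.45 -0.56  2.03  0.35  0.76  0.97]
```

To row units: -0.075 m is -3, 0.056 m is 2.24, 0.0079 rad is 0.0395.

Call:
drive_effector:
  steps: {"plan": [[0,-1.6,0.076,0.4,-0.038,0.0395,0],[0,-3,0.076,1.04,-0.038,0.0395,0],[0,-3,0.076,2.24,-0.038,0.0395,0],[0,-3,0.076,2.24,-0.038,0.0395,0]]}

```text
clock: 3.7
position: [0.5564, -0.0344, 0.0979]
tool_rot: [-3.136, 0.002, 2.961]
force: [-0.2, -0.2, -0.0]
grip_width: 0.0003
finger_force: 0.0
```

```bash
python3 -c "
from h import *
shift(.030,-.005,.016); print(bot.observe()['qpos'].round(2))
for n in('side','top'): cv2.imwrite(f'pics/{n}2.png',bot.grab_frame(n))
a=cv2.imread('pics/side2.png')[130:290,190:330];b=cv2.imread('pics/top2.png')[130:290,190:330]
cv2.imwrite('pics/v2.png',cv2.resize(np.hstack([a,b]),None,fx=2.8,fy=2.8))"
```

```text
clock 3.7 at pad [ 0.0309 -0.0079] z 0.0979 shift [0.0012 0.0034 0.0819] turn [-0.0057  0.0025 -0.0024]
[ 0.3   0.64 -0.49  1.87  0.44  0.74  0.96]
```

View pics/v2.png

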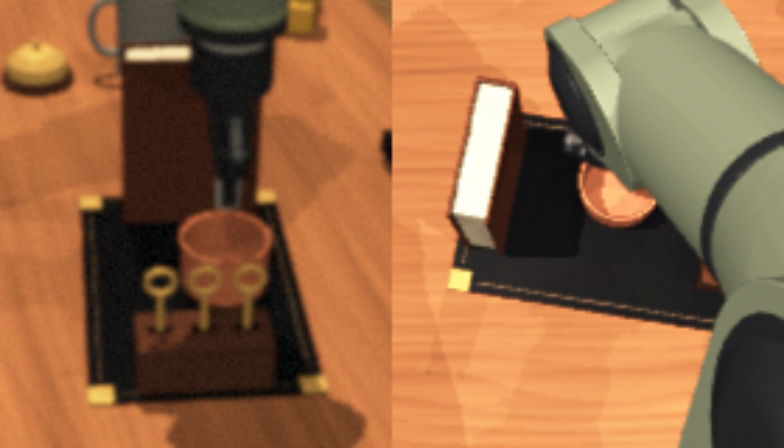

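The side view has the tip over the pot mouth near crop (229,208), with the rim centre near crop (224,238). I'll check the pot against the side view, then descend.

```bash
python3 -c "
from h import *
print(wp(ray('side',(270,215),.058)), proj('side',[.5564,-.0344,.098]), proj('side',[*pw(.03,-.005),.058]))"
```

```text
[ 0.03135015 -0.00185425] [270.59380736 203.76721168] [269.6391558  215.68976411]
```

Call:
drive_effector:
  steps: {"plan": [[0,0.048,0.136,1.2,-0.0285,0.0125,-0.012],[0,0.048,0.136,2.4,-0.0285,0.0125,-0.012],[0,0.048,0.136,3.276,-0.0285,0.0125,-0.012],[0,0.048,0.136,3.276,-0.0285,0.0125,-0.012]]}

```text
clock: 4.3
position: [0.5577, -0.0322, 0.0174]
tool_rot: [-3.14, 0.004, 2.963]
force: [-0.4, 0.1, -0.3]
grip_width: -0.0001
finger_force: 0.0
```

```bash
python3 -c "
from h import *
shift(.178,-.005,.016); print(bot.observe()['qpos'].round(2),bot.observe()['force'])"
```

```text
clock 4.3 at pad [ 0.0318 -0.0055] z 0.0174 shift [-0.1462  0.0007  0.0021] turn [-0.0016  0.0042 -0.001 ]
[ 0.25  0.76 -0.42  1.9   0.53  0.59  0.88] [-0.42341953  0.14969343 -0.2529831 ]
```

Both views agree and the fingers are inside the pot without contact. Now I push slowly along the pad's +x.

Call:
drive_effector:
  steps: {"plan": [[0,-0.48,0,0,0,0,0],[0,-0.96,0,0,0,0,0],[0,-1.44,0,0,0,0,0],[0,-1.92,0,0,0,0,0],[0,-2.4,0,0,0,0,0]]}

```text
clock: 4.92
position: [0.6177, -0.0434, 0.0178]
tool_rot: [-3.14, 0.005, 2.962]
force: [-5.3, 1.3, 5.3]
grip_width: 0.0005
finger_force: 2.9
```

```bash
python3 -c "
from h import *
shift(.178,-.005,.016); cv2.imwrite('pics/s3.png',bot.grab_frame('side')); print(bot.observe()['force'])"
```

```text
clock 4.92 at pad [ 0.0928 -0.0059] z 0.0178 shift [-0.0852  0.0011  0.0022] turn [-0.0018  0.0048 -0.0019]
[-1.59401202  0.43999091  0.36540307]
```

Call:
drive_effector:
  steps: {"plan": [[0,-0.48,0,0,0,0,0],[0,-0.96,0.04,0,0,0,0],[0,-1.44,0.04,0.04,0,0,0],[0,-1.92,0.04,0.04,0,0,0],[0,-2.4,0.04,0.04,0,0,0]]}

```text
clock: 5.6
position: [0.677, -0.0531, 0.0166]
tool_rot: [-3.14, 0.005, 2.962]
force: [-1.6, 0.4, -1.3]
grip_width: -0.0002
finger_force: 0.8
```

Call:
drive_effector:
  steps: {"plan": [[0,-0.32,0,0,0,0,0],[0,-0.64,0,0,0,0,0],[0,-0.96,0,0,0,0,0],[0,-0.96,0,0,0,0,0]]}

```text
clock: 6.1
position: [0.7006, -0.0573, 0.0169]
tool_rot: [-3.14, 0.006, 2.962]
force: [-0.1, 0.4, -0.4]
grip_width: -0.0
finger_force: 0.0
```

```bash
python3 -c "
from h import *
shift(.178,-.005,.016); 
for n in('side','top'): cv2.imwrite(f'pics/{n}4.png',bot.grab_frame(n))
a=cv2.imread('pics/side4.png')[130:290,190:330];b=cv2.imread('pics/top4.png')[100:260,190:330]
cv2.imwrite('pics/v4.png',cv2.resize(np.hstack([a,b]),None,fx=2.8,fy=2.8))"
```

```text
clock 6.1 at pad [ 0.1769 -0.0049] z 0.0169 shift [-0.0011 -0.      0.0009] turn [-0.0015  0.0063 -0.0019]
```

View pics/v4.png

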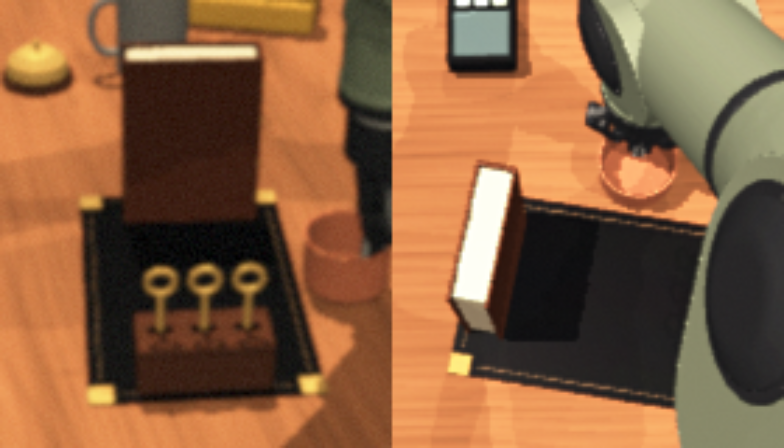

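The pot now stands off the pad on the bare counter. In the top crop its near rim is at (638,203), clear of the pad edge at about (638,220), and the book is still standing. I'll check the distance, then lift out.

```bash
python3 -c "
from h import *
for p in((638,203),(638,160)): print(wp(ray('top',(190+(p[0]-392)/2.8,100+p[1]/2.8),.058)))"
```

```text
[ 0.09912137 -0.01451295]
[ 0.14723362 -0.00748972]
```

Call:
drive_effector:
  steps: {"plan": [[0,0.56,0,0,0,0,0],[0,0.56,0,-1.6,0,0,0],[0,0.56,0,-4,0,0,0],[0,0.56,0,-6.4,0,0,0],[0,0.56,0,-8,0,0,0]]}

```text
clock: 6.82
position: [0.6855, -0.0541, 0.2201]
tool_rot: [-3.14, 0.008, 2.962]
force: [-0.3, 0.2, -0.8]
grip_width: -0.0
finger_force: 0.0
```

```bash
python3 -c "
from h import *
shift(0,.22,.27)
print(bot.observe()['qpos'].round(2))"
```

```text
clock 6.83 at pad [ 0.1615 -0.0045] z 0.2201 shift [ 0.1614  0.2242 -0.0515] turn [-0.0015  0.0083 -0.0017]
[ 0.31  0.68 -0.53  1.42  0.36  1.14  1.11]
```

Call:
drive_effector:
  steps: {"plan": [[0,1.2,1.6,-2,0,0,0],[0,2.4,3.2,-2.06,0,0,0],[0,4,5.2,-2.06,0,0,0],[0,5.6,7.2,-2.06,0,0,0],[0,6.456,8.968,-2.06,0,0,0]]}

```text
clock: 7.45
position: [0.5646, 0.1971, 0.2677]
tool_rot: [-3.14, 0.007, 2.963]
force: [0.7, 0.5, 0.2]
grip_width: 0.0001
finger_force: 0.0
```

```bash
python3 -c "
from h import *
shift(0,.22,.27)
print(bot.observe()['qpos'].round(2))
for n in('side','top'): cv2.imwrite(f'pics/{n}5.png',bot.grab_frame(n))
a=cv2.imread('pics/side5.png')[190:250,270:350];b=cv2.imread('pics/top5.png')[120:200,230:330]
cv2.imwrite('pics/v5.png',np.hstack([cv2.resize(a,(400,300)),cv2.resize(b,(400,320))[:300]]))"
```

```text
clock 7.45 at pad [-0.002   0.2214] z 0.2677 shift [-0.002  -0.0014 -0.0023] turn [-0.0017  0.0066 -0.001 ]
[-0.02  0.5  -0.61  1.61  0.32  1.13  0.68]
```

View pics/v5.png

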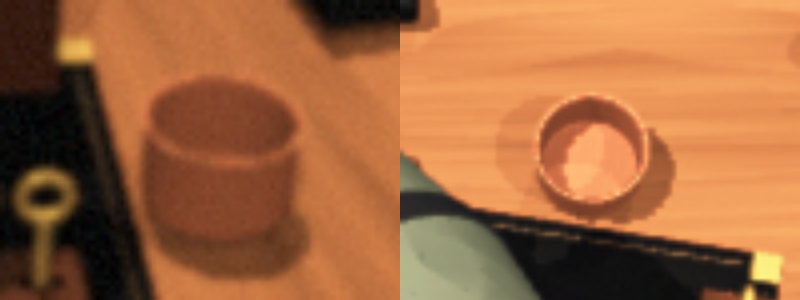

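Both views show the pot upright on bare wood, with rim centre at top (278.4,157.6) and side (314.8,214.2). Now to convert these to positions and plan the book push.

```bash
python3 -c "
from h import *
print(wp(ray('top',(278.4,157.6),.058)),wp(ray('side',(314.8,214.2),.058)))
shift(0.002,.18,.165)"
```

```text
[ 0.14604684 -0.00933136] [ 0.15221994 -0.00684238]
clock 7.55 at pad [-0.0037  0.2254] z 0.2678 shift [-0.0049 -0.0455  0.1028] turn [0.0008 0.0055 0.0059]
```

Both views and the finger geometry put the pot at about 0.149 m in pad x, past the 0.142 m limit. Next I lower the tool behind the book and push its top.

To row units: -0.02 m is -0.8, 0.107 m is 4.28, 0.0055 rad is 0.0275.

Call:
drive_effector:
  steps: {"plan": [[0,-0.2,-0.4,1.2,0,0.0275,0],[0,-0.2,-0.8,2.8,0,0.0275,0],[0,-0.2,-1.28,4.28,0,0.0275,0],[0,-0.2,-1.28,4.28,0,0.0275,0]]}

```text
clock: 8.05
position: [0.5649, 0.1611, 0.1584]
tool_rot: [-3.138, -0.003, 2.961]
force: [-0.5, 1.0, 0.3]
grip_width: -0.0
finger_force: 0.0
```

```bash
python3 -c "
from h import *
shift(0.002,.165,.160);print(bot.observe()['force'].round(1))"
```

```text
clock 8.05 at pad [0.0047 0.186 ] z 0.1584 shift [ 0.0026 -0.021  -0.0015] turn [-0.004  -0.0031 -0.0027]
[-0.5  1.   0.3]
```

To row units: -0.039 m is -1.56, -0.032 m is -1.28.

Call:
drive_effector:
  steps: {"plan": [[0,0.08,-0.4,-0.12,0,0,0],[0,0.08,-0.72,-0.16,0,0,0],[0,0.08,-1,-0.16,0,0,0],[0,0.08,-1.28,-0.16,0,0,0],[0,0.08,-1.56,-0.16,0,0,0]]}

```text
clock: 8.68
position: [0.5569, 0.1243, 0.1643]
tool_rot: [-3.14, 0.0, 2.962]
force: [0.4, -0.0, 0.5]
grip_width: -0.0001
finger_force: 0.3
```

```bash
python3 -c "
from h import *
shift(0.002,.12,.163);print(bot.observe()['force'].round(1))
im=bot.grab_frame('side'); cv2.imwrite('pics/s6.png',im)"
```

```text
clock 8.68 at pad [0.0034 0.1483] z 0.1643 shift [ 0.0013 -0.0283  0.0014] turn [-0.0016  0.0002 -0.0018]
[ 0.4 -0.   0.5]
```

View pics/s6.png

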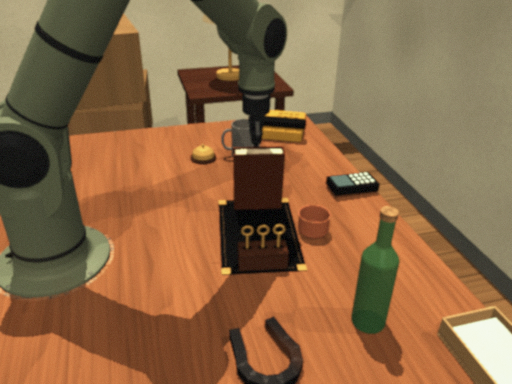

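The finger at (256,128) is just behind the top of the book, which leans very slightly (its top edge is at row 150, up from 147). The pot stands at (314,222). I'll keep pushing.

To row units: -0.032 m is -1.28, -0.026 m is -1.04.

Call:
drive_effector:
  steps: {"plan": [[0,0.04,-0.28,0,0,0,0],[0,0.04,-0.56,0,0,0,0],[0,0.04,-0.8,0,0,0,0],[0,0.04,-1.04,0,0,0,0],[0,0.04,-1.28,0,0,0,0]]}

```text
clock: 9.35
position: [0.5502, 0.093, 0.1642]
tool_rot: [-3.14, -0.0, 2.962]
force: [-0.1, -0.4, 0.2]
grip_width: 0.0
finger_force: 0.0
```

```bash
python3 -c "
from h import *
shift(0.002,.12,.163);print(bot.observe()['force'].round(1))
im=bot.grab_frame('side'); cv2.imwrite('pics/s7.png',im)
m,b=blobs(im,(0,0,150),(60,80,255),(220,140,300,260),10)
for k in b: print(cv2.boundingRect(k))"
```

```text
clock 9.35 at pad [0.0023 0.1163] z 0.1642 shift [0.0003 0.0037 0.0012] turn [-0.0018 -0.0001 -0.0017]
[-0.1 -0.4  0.2]
(275, 158, 10, 8)
(235, 158, 13, 9)
```

To row units: -0.014 m is -0.56, -0.01 m is -0.4.

Call:
drive_effector:
  steps: {"plan": [[0,0,-0.2,0,0,0,0],[0,0,-0.4,0,0,0,0],[0,0,-0.56,0,0,0,0],[0,0,-0.56,0,0,0,0],[0,0,-0.56,0,0,0,0]]}

```text
clock: 10.02
position: [0.5477, 0.0798, 0.1643]
tool_rot: [-3.14, -0.0, 2.962]
force: [0.9, -0.1, 0.3]
grip_width: 0.0
finger_force: 0.0
```

```bash
python3 -c "
from h import *
shift(0.002,.12,.163);print(bot.observe()['force'].round(1))
im=bot.grab_frame('side'); cv2.imwrite('pics/s8.png',im)
m,b=blobs(im,(0,0,150),(60,80,255),(220,140,300,260),10)
for k in b: print(cv2.boundingRect(k))"
```

```text
clock 10.03 at pad [0.0022 0.1029] z 0.1643 shift [0.0002 0.0171 0.0013] turn [-0.0016 -0.     -0.0015]
[ 0.9 -0.1  0.3]
```

The book seems to have fallen. I'll lift the tool clear and check.

To row units: 0.22 m is 8.8, 0.18 m is 7.2.

Call:
drive_effector:
  steps: {"plan": [[0,0,1.2,-0.8,0,0,0],[0,1.2,3.2,-2.4,0,0,0],[0,2.4,5.2,-4,0,0,0],[0,4,7.2,-4,0,0,0],[0,4,8.8,-4,0,0,0]]}

```text
clock: 10.7
position: [0.4873, 0.3162, 0.2653]
tool_rot: [-3.141, 0.002, 2.963]
force: [0.9, -0.4, 0.6]
grip_width: -0.0001
finger_force: 0.0
```

```bash
python3 -c "
from h import *
for n in('side','top'): cv2.imwrite(f'pics/{n}9.png',bot.grab_frame(n))
a=cv2.imread('pics/side9.png')[150:290,200:340];b=cv2.imread('pics/top9.png')[130:270,200:340]
cv2.imwrite('pics/v9.png',cv2.resize(np.hstack([a,b]),None,fx=2.8,fy=2.8,interpolation=cv2.INTER_CUBIC))"
```

```text
(no output)
```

View pics/v9.png

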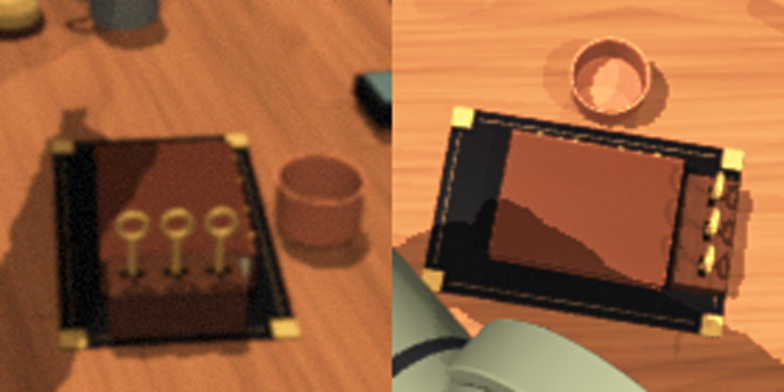

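The book lies flat on the pad between the brass corners and just short of the key stand (crop corners (513,128), (687,160), (667,290), (490,258)). The pot is upright off the pad at crop (611,78). I'll check these numerically.

```bash
python3 -c "
from h import *
P=lambda p:(200+(p[0]-392)/2.8,130+p[1]/2.8)
C=np.array([ray('top',P(p),.002)[:2] for p in((462,116),(732,160),(711,324),(433,279))]); print('brass',[wp(c).round(4).tolist() for c in C],wp(C.mean(0)))
B=np.array([wp(ray('top',P(p),.042)) for p in((513,128),(687,160),(667,290),(490,258))]); print(B.round(4).tolist(),np.linalg.norm(np.diff(B,axis=0),axis=1))
print('pot',wp(ray('top',P((611,78)),.058)))
i=cv2.imread('pics/top0.png').astype(int);j=cv2.imread('pics/top9.png').astype(int)
d=np.abs(i-j).sum(2)
for n,(x0,y0,x1,y1) in dict(key=(300,190,328,236),bottle=(368,115,430,175),horseshoe=(370,210,436,262),tank=(90,158,140,212),bell=(98,215,135,250)).items(): print(n,(d[y0:y1,x0:x1]>90).mean().round(3))
"
```

```text
brass [[0.093, 0.1508], [0.0899, -0.157], [-0.0952, -0.1563], [-0.0945, 0.1495]] [-0.00170478 -0.00323876]
[[0.0772, 0.0882], [0.0713, -0.1036], [-0.0718, -0.1009], [-0.0677, 0.0887]] [0.19192474 0.14316408 0.18967153]
pot [ 0.14514549 -0.00889199]
key 0.04
bottle 0.0
horseshoe 0.0
tank 0.873
bell 0.961
```

```bash
python3 -c "
from h import *
i=cv2.imread('pics/side0.png').astype(int);j=cv2.imread('pics/side9.png').astype(int)
d=np.abs(i-j).sum(2)
for n,(x0,y0,x1,y1) in dict(tank=(222,132,258,148),bell=(190,143,216,164),key=(236,222,292,272)).items(): print(n,(d[y0:y1,x0:x1]>90).mean().round(3))
print(bot.observe()['force'].round(1)); print(bot.job_done())"
```

```text
tank 0.071
bell 0.042
key 0.131
[-1.1 -0.3  0.2]
the job is handed in; nothing more can be done
None
```

I handed in the job, with no verdict returned: the pot stands upright on the bare counter, about 0.147–0.152 m in pad x against the 0.142 m limit, the book lies flat and fully on the pad, and I saw no sign that the other objects moved.

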